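# Release the left-hand lock and move the battery sled to the next station

## Task

The battery sled on the rail is locked at the right-hand charging station by its T-handle lock screw, which has a left-hand thread: loosen it by at least a third of a turn. Then slide the sled along the rail to the next station, the middle one, so that it rests clicked into its detent, leave the lock loose, and do not disturb the other things lying about.

Things in the scene. Friction and masses are not known exactly. Their poses are not given: they have to be found in the camera images.
- rail_base: the fixed test rig: MDF board 230 x 520 x 18 mm with an aluminium rail (70 mm wide, 380 mm long, top 40 mm above the table) along its y axis. Origin on the table under the rail's middle; y runs along the rail to the robot's left, x away from the robot, z up. Stations at y = -0.100, 0, +0.100 m, each with a timber post (30 x 34 mm, top 90 mm high, front face at x = +121 mm) behind the rail
- station_mid (a point): middle station: point on the rail's top centre line, 40 mm above the table; axes as rail_base. At each station a sprung ball under the sled drops between two ridges on the rail: some 5 to 12 N along the rail moves the sled out of or into a station, and the ball draws it to the centre from about 4 mm either side. Between stations it slides with 1 to 3 N
- sled_mark (a point): point on the sled over the rail's centre line, midway along the sled, 55 mm above the table. The sled: plywood plate (160 mm across the rail, 116 mm along it) with a grey and black battery (40 x 90 mm, top 107 mm high, front face 50 mm beyond the rail's centre line) and, on the robot's side, an aluminium block with a face sloping 35 degrees to the right. Axes as rail_base. About 0.8 kg in all
- sled (a joint): position of the sled along the rail in m: 0 at the first station (right, where it starts), 0.100 at the second (middle), 0.200 at the third; stops at -0.015 and 0.215
- handle_mid (a point): centre of the dark steel T-handle of the lock screw: bar 72 mm long, 13 x 13 mm section, on a stem at most 17 mm thick (24 mm collar at its foot), 50 mm off the sloping face, 118 mm above the table, 28 mm on the robot's side of the rail's centre line, 19 mm right of sled_mark. z: outwards along the screw, up, leaning 35 degrees to the right (rail_base -y); x along the bar; axes turn with it
- lock_handle (a joint): turn of the T-handle, rad; left-hand thread: grows as it turns clockwise (looking at the sloping face), which loosens it. Starts at 0 to 0.5; anticlockwise only tightens, to a stop at -0.1. Its pin leaves the rail's slot at about 1.6; stop at 3.3. At 0 the bar is 0.9 rad anticlockwise of rail_base x. Rises 0.8 mm per rad. Turns against 0.12 N m, stays where left
- relay_mid (a point): black round relay, 42 mm across, 56 mm tall with two brass studs, standing on the left end of the base board; the point is at the middle of it; a bystander, to be left alone
- offcut_mid (a point): timber offcut 75 x 34 x 28 mm lying on the right end of the base board; the point is at the middle of it; a bystander, to be left alone
- jar_mid (a point): small glass jar, 52 mm across, 55 mm tall, in front of the base board; the point is at the middle of it; a bystander, to be left alone
- spanner_mid (a point): steel spanner, 150 mm long, lying in front of the base board; the point is at the middle of it; a bystander, to be left alone
- spray_can_mid (a point): spray can, 64 mm across, 190 mm tall, left of the base board; the point is at the middle of it; a bystander, to be left alone
- screwdriver_mid (a point): screwdriver, 190 mm long, lying at the front left; the point is at the middle of it; a bystander, to be left alone
- tape_roll_mid (a point): black roll of tape, 96 mm across, 19 mm tall, lying at the front right; the point is at the middle of it; a bystander, to be left alone
- cell_center (a point): plain steel round cell, 33 mm across, 60 mm tall, standing at the right; the point is at the middle of it; a bystander, to be left alone

How it is judged:
By the outcome, as a careful person would: the job done as asked, in the order asked, and still so for the second after the job is handed in, with the robot touching nothing.
It also fails if it takes over 54 s, if anything falls off the work surface, if the arm or the gripper's body presses on something with over 40 N, if the wrist force passes 120 N, or if a joint passes its speed limit or range.

## Robot

A 6-joint arm with a two-finger parallel gripper is mounted at the origin on the work surface. World frame = base frame: x ahead of the robot, y to its left, z up, the work surface at z = 0. Lengths are in mm, angles in rad, forces in N, time in s.
With the tool pointing down it reaches from about 275 to 1000 mm from the base axis. Payload 8.4 kg.
Tool frame: the origin (TCP) lies at the very end of the fingers, on their centre line; the grasp point (between the pads) lies behind it (r.grip_point_offset is the x of the grasp point in the tool frame, in mm); x points along the fingers, z is the direction in which the jaws open and shut, and the axes are right-handed (so a half turn about x gives the same grasp; the last joint's range is limited). The gripper opens to 85 mm and grips with 20 to 120 N. Pads are 22 mm wide; open, the fingers measure 114 mm over their backs; the gripper's body (76 mm by 85 mm) begins 54 mm behind the grasp point. The pads swing forward as they close: fully open they stand 13 mm farther back than shut.
Start: joints at [-1.288, 0.353, 1.633, -0, 1.155, -0.002], TCP at [175.602, -599.827, 231.281] pointing down, gripper open.
Joint ranges: [-2.63, 2.63], [-0.92, 2.1], [0.06, 2.66], [-1.3, 4.44], [0, 2.69], [-3.02, 3.02]. Speed limits (rad/s): [2.22, 2.22, 2.79, 3.14, 3.14, 3.14].

## Interface

Orientations are given as [roll, pitch, yaw] about the fixed x, y, z axes, in that order (R = Rz(yaw) Ry(pitch) Rx(roll)).
In Python, from rig import r, vision, order gives the robot as it stands. The module is installed in compiled form; this text tells all that it offers.
- The arm moves only by the tool step_arm, never from a script. Its argument "rows" is a list of rows, each a list of 7 numbers: the shift along the world's x, y, z in mm, then the turn, a rotation vector about the world's x, y, z in rad, then the finger opening in mm, from 0 to 85.4. A call has exactly 8 rows; each row is the pose to reach, as a shift and turn from the pose measured when the call began; what a row does not reach only later rows make up. A row lasts 1/8 s, in which the tool goes at most 62.5 mm and 10.7 degrees, less where a joint would pass 70% of its speed; a pose out of reach is approached as far as the arm can. A call with a gripper value outside its range is refused whole. The fingers move at their own pace and stop on an object; "force" is the grip in N (left out, the last holds). Time passes only in rows, so rows that repeat a pose let the fingers close, or fill a call up. It gives the time, the measured TCP pose, the force and the opening at its end, in the units of the state.
- r.sense(): the state, without advancing time (a new reading comes with each control period).
- vision.grab_frame(name): name is "scene" or "top"; returns (picture, depth): 400x640x3 uint8, red, green, blue; 400x640 float32, mm along the optical axis (not along the pixel's ray), 0 where there is no reading.
- vision.camera_info(name): a dict with "K" (3x3 intrinsics, pixels), "distortion" ([k1, k2, p1, p2, k3] as OpenCV has them; the pictures are not rectified), "origin" and "attitude" of the camera in the world. Camera axes: x right, y down, z forward; pixel columns grow to the right and rows downward; lengths in mm; the calibration is good to about 2 mm. A picture is of the moment at which its call begins. camera_info takes no time and is no camera call.
- order.sign_off(): hands the job in, once; it reports no verdict.
The state is a dict: "clock": time; "qpos": joint angles; "qvel": joint speeds; "joint_efforts": joint torques, N m; "eef_pos": TCP position; "tcp_rot": TCP orientation; "contact_force": force on the tool from outside, world axes, zero at the start; "wrist_torque": the same for the moment, N m; "opening": opening from 0.0 (shut) to 1.0 (fully open).
Only numpy, scipy, OpenCV 4.12 (cv2) and the standard library are available. Lean on these libraries where they do the work, as an engineer would, in place of code of your own. Each camera call takes 0.05 s, during which the arm holds its last target.

## Working session

There is one attempt and no reset: what is moved stays moved. The work goes in short steps, Python scripts to look and compute and a tool call to move; the robot and the scene stay as the last step left them, time stands still between calls to the robot, and variables do not carry over. Pictures are saved under pics/ and viewed, and the job is handed in when it is done.

Besides the shell and the picture viewer there is one more tool, called by a JSON object that holds its "fn" and its "kwargs", one argument or row to a line. step_arm: Moves the arm, as the interface text tells. Its arguments: {"type":"object","properties":{"rows":{"type":"array"},"force":{"type":"number"}},"required":["rows"]}

```bash
mkdir -p pics; ls; python3 - <<'E'
from rig import r, vision, order
import cv2, numpy as np
for n in ("scene","top"):
    p,d=vision.grab_frame(n)
    cv2.imwrite(f"pics/{n}0.png",p[:,:,::-1]); np.save(f"{n}0.npy",d)
    i=vision.camera_info(n); print(n,i)
print(r.sense(), r.grip_point_offset)
E
```

```text
pics
scene {'K': array([[485.60094722,   0.        , 319.74194946],
       [  0.        , 485.60094722, 201.20591772],
       [  0.        ,   0.        ,   1.        ]]), 'distortion': array([-0.09918966,  0.        ,  0.        ,  0.        ,  0.        ]), 'origin': array([1500.68224734, -334.85091185, 1021.82958903]), 'attitude': array([-2.2862272 , -0.01585043,  1.25404643])}
top {'K': array([[366.31277586,   0.        , 319.99512649],
       [  0.        , 366.31277586, 200.32096862],
       [  0.        ,   0.        ,   1.        ]]), 'distortion': array([0.01597689, 0.        , 0.        , 0.        , 0.        ]), 'origin': array([ 435.48955762,    6.99600173, 1203.27524701]), 'attitude': array([-3.11205862e+00, -1.29672623e-03, -1.54496343e+00])}
{'clock': 0.1, 'qpos': array([-1.28840870e+00,  3.53582568e-01,  1.63406609e+00, -1.22194307e-05,
        1.15521642e+00, -2.41949038e-03]), 'qvel': array([-0.00030622, -0.00075783, -0.00243352, -0.00099261,  0.0008151 ,
       -0.0003308 ]), 'joint_efforts': array([-1.84308637e-04, -6.06355906e+01, -3.42818141e+01, -1.07921519e-04,
        3.89302644e-03,  1.82717201e-05]), 'eef_pos': array([ 175.47055146, -599.40713625,  230.63175618]), 'tcp_rot': array([-3.13523145,  1.56952385,  1.86196959]), 'contact_force': array([ 0.00718668, -0.62281662,  0.11722458]), 'wrist_torque': array([-0.00130103,  0.0026667 , -0.04644417]), 'opening': 0.9975623085420899} -18.700000000000003
```

View pics/scene0.png

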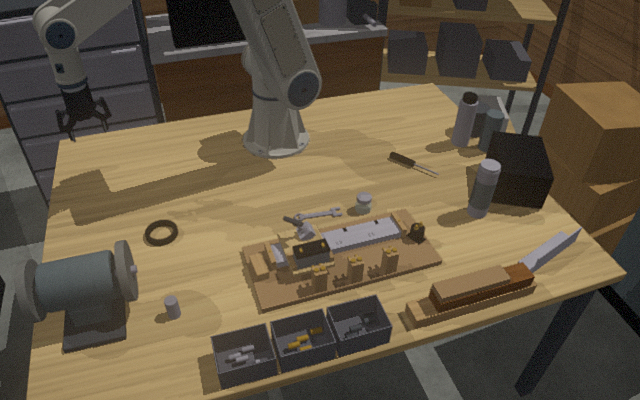

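View pics/top0.png

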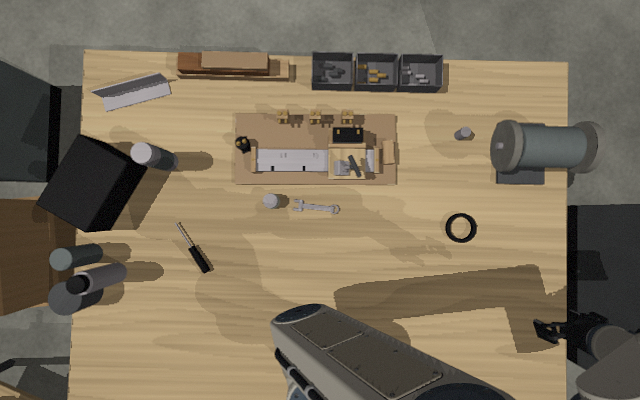

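```bash
cat > h.py <<'E'
import numpy as np, cv2
from scipy.spatial.transform import Rotation as Ro
from rig import r, vision, order
I={n:vision.camera_info(n) for n in("scene","top")}
def ray(n,u,v):
    i=I[n]; p=cv2.undistortPoints(np.array([[[u,v]]],float),i["K"],i["distortion"])[0,0]
    R=Ro.from_euler("xyz",i["attitude"]).as_matrix()
    return np.array(i["origin"]),R@np.array([p[0],p[1],1.])
def plane(n,u,v,z):
    o,d=ray(n,u,v); return o+d*(z-o[2])/d[2]
def dep(n,u,v,D):
    o,d=ray(n,u,v); return o+d*D[int(round(v)),int(round(u))]
def tri(us,vs,ut,vt):
    a,d=ray("scene",us,vs); b,e=ray("top",ut,vt)
    s=np.linalg.lstsq(np.c_[d,-e],b-a,rcond=None)[0]
    p,q=a+d*s[0],b+e*s[1]; return (p+q)/2,np.linalg.norm(p-q)
def proj(n,P):
    i=I[n];R=Ro.from_euler("xyz",i["attitude"]).as_matrix()
    rv=cv2.Rodrigues(R.T)[0]; t=-R.T@i["origin"]
    return cv2.projectPoints(np.array(P,float).reshape(-1,3),rv,t,i["K"],i["distortion"])[0][:,0]
E
python3 - <<'E'
import cv2
a=cv2.imread("pics/top0.png")[100:190,225:410]; cv2.imwrite("pics/topc.png",cv2.resize(a,None,fx=4,fy=4,interpolation=cv2.INTER_CUBIC))
a=cv2.imread("pics/scene0.png")[190:310,235:445]; cv2.imwrite("pics/scenec.png",cv2.resize(a,None,fx=3.8,fy=3.8,interpolation=cv2.INTER_CUBIC))
E
```

```text
(no output)
```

View pics/topc.png

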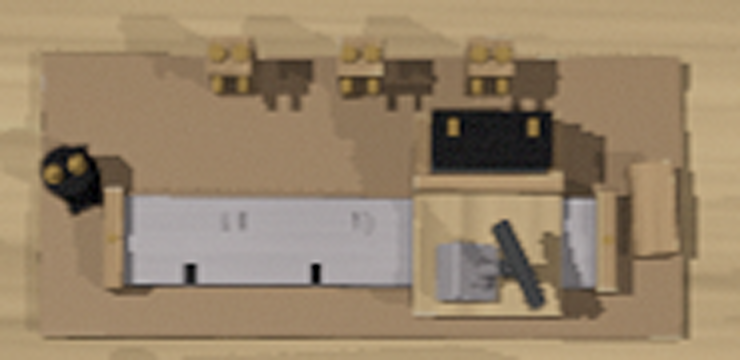

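View pics/scenec.png

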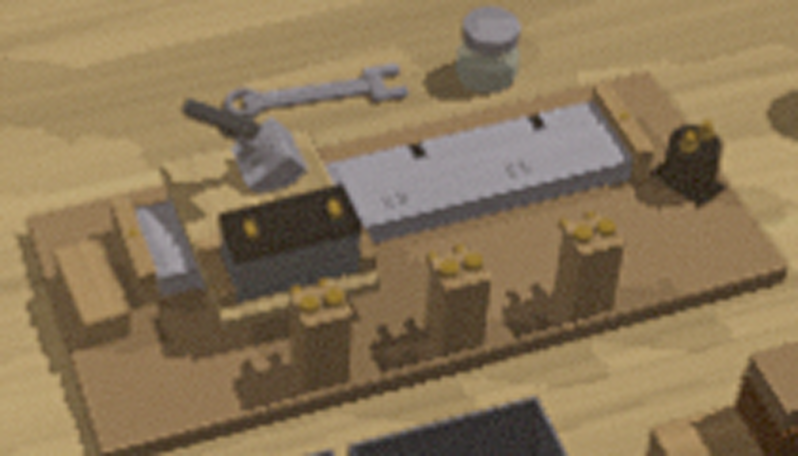

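```bash
python3 - <<'E'
from h import *
T=lambda x,y:(225+(x+.5)/4-.5,100+(y+.5)/4-.5)
S=lambda x,y:(235+(x+.5)/3.8-.5,190+(y+.5)/3.8-.5)
np.set_printoptions(precision=1,suppress=True)
print("board corners z18")
for c in [(42,52),(684,62),(686,338),(42,338)]: print(plane("top",*T(*c),18))
for c in [(785,270),(95,455),(30,215),(640,75)]: print("S",plane("scene",*S(*c),18))
print("rail z40")
for c in [(132,196),(412,198),(132,285),(412,285)]: print(plane("top",*T(*c),40))
# handle
D=np.load("top0.npy"); Ds=np.load("scene0.npy")
for c in [(500,228),(518,262),(536,300)]: print("Tz118",plane("top",*T(*c),118),dep("top",*T(*c),D))
for c in [(190,107),(222,119),(252,131)]: print("Sz118",plane("scene",*S(*c),118),dep("scene",*S(*c),Ds))
print(tri(*S(222,119),*T(518,264)))
print("batt z107")
for c in [(433,110),(552,110),(552,172),(433,172)]: print(plane("top",*T(*c),107))
print("plate z55?", [dep("top",*T(*c),D) for c in [(430,210),(430,300)]])
for c in [(415,310),(415,180),(562,180),(562,316)]: print(plane("top",*T(*c),55))
print("posts z90", [plane("top",*T(*c),90) for c in [(232,68),(362,68),(492,68)]])
print('batt/board depth',dep("top",*T(490,140),D),dep("top",*T(300,330),D),dep("top",*T(300,240),D))
E
```

```text
board corners z18
[748.7 289.8  18. ]
[ 754.3 -232.6   18. ]
[ 529.4 -238.8   18. ]
[515.9 282.4  18. ]
S [748.7 285.9  18. ]
S [ 757.6 -233.7   18. ]
S [ 528.8 -230.9   18. ]
S [521.  276.1  18. ]
rail z40
[629.5 209.3  40. ]
[633.8 -13.7  40. ]
[558.5 207.2  40. ]
[564.3 -15.5  40. ]
Tz118 [599.8 -78.3 118. ] [596.6 -76.6 139.1]
Tz118 [574.8 -92.3 118. ] [573.7 -91.5 126.9]
Tz118 [ 546.9 -106.3  118. ] [ 546.8 -106.3  118.3]
Sz118 [ 554.1 -110.3  118. ] [ 551.2 -109.6  115.2]
Sz118 [572.9 -91.8 118. ] [580.6 -93.8 125.5]
Sz118 [591.1 -74.8 118. ] [600.3 -77.5 127.2]
(array([573.3, -92.1, 118.5]), np.float64(0.41011689036618576))
batt z107
[689.2 -26.7 107. ]
[ 691.5 -116.2  107. ]
[ 644.7 -117.2  107. ]
[642.4 -27.8 107. ]
plate z55? [array([621.6, -27.8,  58.4]), array([551.4, -29.7,  53.3])]
[543.  -18.1  55. ]
[645.5 -15.5  55. ]
[ 648.5 -131.1   55. ]
[ 541.3 -133.6   55. ]
posts z90 [array([721.4, 127.2,  90. ]), array([724. ,  27.9,  90. ]), array([726.6, -71.5,  90. ])]
batt/board depth [667.4 -70.  108.3] [527.8  73.9  18. ] [597.6  74.5  42.3]
```

```bash
cat > bar.py <<'E'
from h import *
from scipy.optimize import least_squares
def centre_line(pic,box,thr):
    # dark, unsaturated bar: min-area rectangle of the largest component
    x0,y0,x1,y1=box; a=pic[y0:y1,x0:x1].astype(int)
    m=((a.max(2)<thr)&(a.max(2)-a.min(2)<22)).astype(np.uint8)
    n,l,s,c=cv2.connectedComponentsWithStats(m); k=1+np.argmax(s[1:,4])
    ys,xs=np.where(l==k); P=np.c_[xs,ys].astype(float); mu=P.mean(0)
    d=np.linalg.svd(P-mu)[2][0]; t=(P-mu)@d
    return mu+[x0,y0], d, np.ptp(t), len(P)
E
python3 - <<'E'
from bar import *
pt=cv2.imread("pics/top0.png")[:,:,::-1]; ps=cv2.imread("pics/scene0.png")[:,:,::-1]
print(pt[165,351:360].tolist()); print(ps[221,288:300].tolist())
for th in (75,85,95):
  for nm,p,b in(("top",pt,(345,152,364,178)),("scene",ps,(280,212,306,230))):
    print(th,nm,centre_line(p,b,th))
s=r.sense(); R=Ro.from_euler("xyz",s["tcp_rot"]).as_matrix(); np.set_printoptions(precision=3,suppress=True); print(R)
q=s["qpos"]; B=Ro.from_euler("ZY",[q[0],q[1]+q[2]+q[4]]).as_matrix(); print(B.T@R)
E
```

```text
[[66, 66, 67], [65, 67, 66], [68, 68, 68], [69, 69, 71], [59, 60, 60], [48, 53, 54], [143, 125, 96], [180, 158, 119], [178, 155, 117]]
[[76, 68, 55], [68, 59, 47], [75, 66, 63], [71, 66, 62], [77, 71, 64], [82, 72, 68], [79, 73, 67], [79, 72, 66], [77, 71, 63], [75, 70, 68], [80, 75, 68], [83, 78, 70]]
75 top (array([353.98989899, 165.6969697 ]), array([0.44197267, 0.89702852]), np.float64(21.931407527628927), 99)
75 scene (array([296.63636364, 223.72727273]), array([0.97547741, 0.22009959]), np.float64(11.390550241773534), 22)
85 top (array([353.85849057, 165.71698113]), array([0.44796037, 0.89405341]), np.float64(22.360671977944634), 106)
85 scene (array([293.8452381 , 221.57142857]), array([0.92063675, 0.39042026]), np.float64(18.913983014513114), 84)
95 top (array([353.83185841, 165.46017699]), array([0.43792276, 0.8990126 ]), np.float64(22.82056945648562), 113)
95 scene (array([294.42718447, 221.77669903]), array([0.90025119, 0.43537087]), np.float64(20.528720677831778), 103)
[[-0.     0.96   0.281]
 [ 0.001  0.281 -0.96 ]
 [-1.    -0.    -0.001]]
[[-0.     0.002 -1.   ]
 [-0.     1.     0.002]
 [ 1.     0.     0.   ]]
```

```bash
python3 - <<'E'
from bar import *
from scipy.optimize import brentq
np.set_printoptions(precision=3,suppress=True)
pt=cv2.imread("pics/top0.png")[:,:,::-1]; ps=cv2.imread("pics/scene0.png")[:,:,::-1]
ct=centre_line(pt,(345,152,364,178),85); cs=centre_line(ps,(280,212,306,230),90)
P,e=tri(*cs[0],*ct[0]); print("centre",P,e)
psi=.024; Rr=Ro.from_euler("z",psi).as_matrix(); c,s=np.cos(np.radians(35)),np.sin(np.radians(35))
e1,e2,n=Rr@[1,0,0],Rr@[0,c,s],Rr@[0,-s,c]
for nm,C in(("top",ct),("scene",cs)):
    def f(a):
        b=np.cos(a)*e1+np.sin(a)*e2; p=proj(nm,[P-30*b,P+30*b]); d=p[1]-p[0]; return d[0]*C[1][1]-d[1]*C[1][0]
    a=brentq(f,0,1.2); print(nm,"a",a,"q",.9-a)
print("n",n)
# joint model: R=Rz q1 Ry(q2+q3) Rz? (roll about forearm z) q4, Ry q5, then roll q6
M=np.array([[0,0,-1],[0,1,0],[1,0,0.]])
a=.57
b=np.cos(a)*e1+np.sin(a)*e2
for flip in(1,-1):
    X=-n; Z=flip*np.cross(n,b); R=np.c_[X,np.cross(Z,X),Z]
    print(flip,R.tolist())
    for q1,q23 in ((-.35,1.99),(-.3,2.2)):
        W=Ro.from_euler("ZY",[q1,q23]).as_matrix().T@R@M.T
        print(Ro.from_matrix(W).as_euler("ZYZ"))
E
```

```text
centre [573.925 -90.081 115.08 ] 3.577580387098909
top a 0.5996511019324787 q 0.3003488980675213
scene a 0.48256376318367594 q 0.4174362368163241
n [ 0.014 -0.573  0.819]
1 [[-0.01376451299037501, -0.8310505610508465, -0.5560265309849975], [0.5734112542663453, -0.4621170779944376, 0.676496370800745], [-0.8191520442889917, -0.30952022745364394, 0.48289456109404455]]
[ 0.57   1.428 -2.678]
[ 0.615  1.23  -2.762]
-1 [[-0.01376451299037501, 0.8310505610508465, 0.5560265309849975], [0.5734112542663453, 0.4621170779944376, -0.676496370800745], [-0.8191520442889917, 0.30952022745364394, -0.48289456109404455]]
[0.57  1.428 0.463]
[0.615 1.23  0.38 ]
```

{"fn": "step_arm", "kwargs": {
  "rows": [
    [30, 40, 10, 0, 0, 0.17, 85],
    [70, 80, 20, 0, 0, 0.35, 85],
    [110, 125, 30, 0, 0, 0.52, 85],
    [150, 165, 40, 0, 0, 0.7, 85],
    [190, 205, 40, 0, 0, 0.87, 85],
    [230, 250, 40, 0, 0, 1.05, 85],
    [265, 290, 40, 0, 0, 1.22, 85],
    [300, 330, 40, 0, 0, 1.4, 85]
  ]
}}

```text
clock: 1.1
eef_pos: [476.3, -267.8, 270.5]
tcp_rot: [3.089, 1.569, -3.074]
contact_force: [1.2, -0.7, 0.6]
opening: 0.995
```

```bash
cat > tgt.py <<'E'
from h import *
np.set_printoptions(precision=3,suppress=True)
psi=.024; Rr=Ro.from_euler("z",psi).as_matrix(); c_,s_=np.cos(np.radians(35)),np.sin(np.radians(35))
e1,e2,n=Rr@[1,0,0],Rr@[0,c_,s_],Rr@[0,-s_,c_]
def Rt(a):
    b=np.cos(a)*e1+np.sin(a)*e2; X=-n; Z=np.cross(n,b); return np.c_[X,np.cross(Z,X),Z]
def show(a,P):
    s=r.sense(); R=Ro.from_euler("xyz",s["tcp_rot"]).as_matrix()
    print("t",s["clock"],"pos",s["eef_pos"],"q",s["qpos"],"F",s["contact_force"],"T",s["wrist_torque"],"open",s["opening"]*85.4)
    print("shift",np.array(P)-s["eef_pos"],"rotvec",Ro.from_matrix(Rt(a)@R.T).as_rotvec())
E
python3 -c "
from tgt import *
show(.57,[575.4,-175,235])"
```

```text
t 1.1 pos [ 476.349 -267.792  270.463] q [-0.514  0.195  1.757 -0.001  1.191 -0.634] F [ 1.214 -0.728  0.576] T [-0.023 -0.053  0.023] open 84.97054374726304
shift [ 99.051  92.792 -35.463] rotvec [ 0.396 -0.613  1.971]
```

{"fn": "step_arm", "kwargs": {
  "rows": [
    [12, 12, -4, 0.03, -0.05, 0.16, 60],
    [25, 23, -8, 0.065, -0.1, 0.32, 60],
    [37, 35, -12, 0.096, -0.15, 0.48, 60],
    [50, 46, -16, 0.129, -0.2, 0.64, 50],
    [62, 58, -20, 0.16, -0.25, 0.8, 50],
    [75, 70, -25, 0.193, -0.3, 0.96, 40],
    [87, 82, -30, 0.225, -0.35, 1.12, 40],
    [99, 93, -35, 0.257, -0.4, 1.28, 40]
  ]
}}

```text
clock: 2.1
eef_pos: [575.4, -174.3, 235.0]
tcp_rot: [-0.203, 1.128, 1.225]
contact_force: [-0.1, 0.7, -0.0]
opening: 0.466
```

```bash
python3 -c "
from tgt import *
show(.57,[574.5,-140.5,186])"
```

```text
t 2.1 pos [ 575.373 -174.339  235.021] q [-0.539  0.361  1.692  0.465  1.218 -2.159] F [-0.111  0.655 -0.009] T [-0.206  0.062  0.008] open 39.77187914792163
shift [ -0.873  33.839 -49.021] rotvec [ 0.136 -0.212  0.686]
```

{"fn": "step_arm", "kwargs": {
  "rows": [
    [0, 6, -8, 0.025, -0.04, 0.13, 40],
    [0, 12, -16, 0.05, -0.08, 0.26, 40],
    [0, 18, -24, 0.076, -0.12, 0.39, 40],
    [0, 24, -32, 0.1, -0.16, 0.52, 40],
    [-1, 30, -42, 0.125, -0.195, 0.63, 40],
    [-1, 34, -49, 0.136, -0.212, 0.686, 40],
    [-1, 34, -49, 0.136, -0.212, 0.686, 40],
    [-1, 34, -49, 0.136, -0.212, 0.686, 40]
  ]
}}

```text
clock: 3.1
eef_pos: [574.4, -140.5, 186.2]
tcp_rot: [-0.569, 0.96, 1.595]
contact_force: [-1.2, -0.2, 0.5]
opening: 0.468
```

```bash
python3 - <<'E'
from tgt import *
show(.57,[573.3,-89,112.3])
for k in("top","scene"):
    p,d=vision.grab_frame(k)
    b=(280,100,430,210) if k=="top" else (220,130,370,250)
    cv2.imwrite(f"pics/{k}1.png",cv2.resize(p[b[1]:b[3],b[0]:b[2],::-1],None,fx=4,fy=4,interpolation=cv2.INTER_CUBIC))
E
```

```text
t 3.1 pos [ 574.407 -140.477  186.16 ] q [-0.529  0.529  1.616  0.52   1.378 -2.895] F [-1.16  -0.2    0.519] T [-0.309 -0.025  0.009] open 39.94247538320816
shift [ -1.107  51.477 -73.86 ] rotvec [ 0.001 -0.001  0.001]
```

View pics/top1.png

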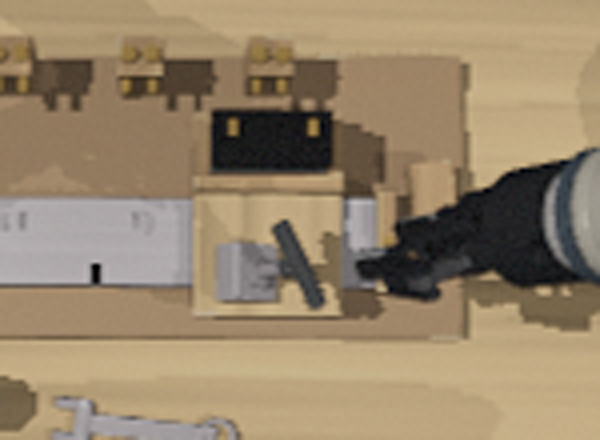

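View pics/scene1.png

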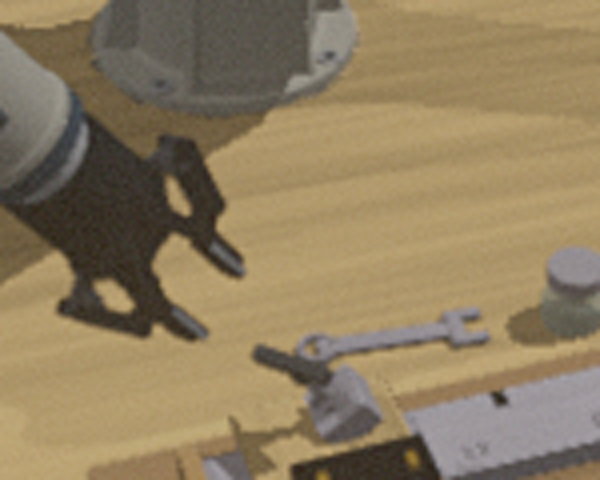

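{"fn": "step_arm", "kwargs": {
  "rows": [
    [0, 8, -11, 0, 0, 0, 40],
    [0, 16, -23, 0, 0, 0, 40],
    [0, 24, -34, 0, 0, 0, 40],
    [-1, 31, -45, 0, 0, 0, 40],
    [-1, 38, -55, 0, 0, 0, 40],
    [-1, 45, -64, 0, 0, 0, 40],
    [-1, 51, -73, 0, 0, 0, 40],
    [-1, 51, -73, 0, 0, 0, 40]
  ],
  "force": 30
}}

```text
clock: 4.2
eef_pos: [573.0, -88.9, 112.8]
tcp_rot: [-0.568, 0.96, 1.596]
contact_force: [0.1, 1.1, 0.6]
opening: 0.465
```

{"fn": "step_arm", "kwargs": {
  "rows": [
    [0, 0, 0, 0, 0, 0, 30],
    [0, 0, 0, 0, 0, 0, 20],
    [0, 0, 0, 0, 0, 0, 10],
    [0, 0, 0, 0, 0, 0, 5],
    [0, 0, 0, 0, 0, 0, 5],
    [0, 0, 0, 0, 0, 0, 5],
    [0, 0, 0, 0, 0, 0, 5],
    [0, 0, 0, 0, 0, 0, 5]
  ]
}}

```text
clock: 5.2
eef_pos: [573.1, -89.0, 113.2]
tcp_rot: [-0.568, 0.96, 1.596]
contact_force: [-1.7, -1.7, 5.8]
opening: 0.145
```

```bash
python3 - <<'E'
from tgt import *
show(.57,[573.3,-89,112.3])
for k in("top","scene"):
    p,d=vision.grab_frame(k)
    b=(280,100,430,210) if k=="top" else (220,130,370,250)
    cv2.imwrite(f"pics/{k}2.png",cv2.resize(p[b[1]:b[3],b[0]:b[2],::-1],None,fx=4,fy=4,interpolation=cv2.INTER_CUBIC))
E
```

```text
t 5.2 pos [573.095 -89.022 113.233] q [-0.461  0.588  1.712  0.571  1.218 -2.931] F [-1.747 -1.696  5.809] T [0.201 0.265 0.273] open 12.399709387262398
shift [ 0.205  0.022 -0.933] rotvec [ 0.    -0.001 -0.   ]
```

View pics/scene2.png

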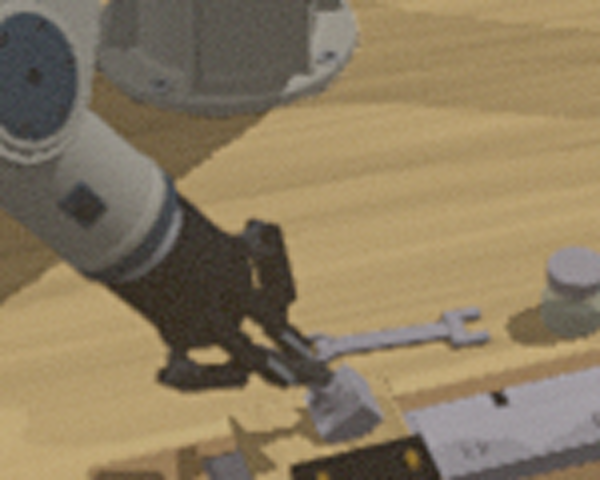

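{"fn": "step_arm", "kwargs": {
  "rows": [
    [0, 0, 0, -0.002, 0.093, -0.133, 5],
    [0, 0, 0, -0.004, 0.186, -0.266, 5],
    [0, 0, 0.3, -0.007, 0.279, -0.399, 5],
    [0, 0, 0.4, -0.009, 0.372, -0.532, 5],
    [0, -0.3, 0.5, -0.011, 0.466, -0.666, 5],
    [0, -0.4, 0.6, -0.013, 0.559, -0.799, 5],
    [0, -0.5, 0.7, -0.016, 0.652, -0.932, 5],
    [0, -0.6, 0.9, -0.018, 0.745, -1.065, 5]
  ]
}}

```text
clock: 6.3
eef_pos: [572.9, -90.3, 113.6]
tcp_rot: [0.736, 0.961, 1.595]
contact_force: [-1.1, -2.8, -2.0]
opening: 0.143
```

```bash
python3 - <<'E'
from tgt import *
show(.57-1.3,[573.1,-89.6,114.1])
E
```

```text
t 6.3 pos [572.926 -90.329 113.572] q [-0.463  0.587  1.712  0.569  1.218 -1.626] F [-1.058 -2.819 -2.021] T [-0.818  0.064  0.281] open 12.178598517680125
shift [0.174 0.729 0.528] rotvec [ 0.001 -0.003  0.004]
```

{"fn": "step_arm", "kwargs": {
  "rows": [
    [0, 0, 0, -0.002, 0.086, -0.123, 5],
    [0, 0, 0.1, -0.004, 0.172, -0.246, 5],
    [0, 0, 0.3, -0.006, 0.258, -0.369, 5],
    [0, 0, 0.4, -0.008, 0.344, -0.492, 5],
    [0, -0.3, 0.5, -0.011, 0.43, -0.614, 5],
    [0, -0.4, 0.6, -0.013, 0.516, -0.737, 5],
    [0, -0.5, 0.7, -0.015, 0.602, -0.86, 5],
    [0, -0.5, 0.8, -0.017, 0.688, -0.983, 5]
  ]
}}

```text
clock: 7.3
eef_pos: [571.8, -91.1, 114.0]
tcp_rot: [1.945, 0.961, 1.601]
contact_force: [-5.7, -2.6, 2.9]
opening: 0.14
```

```bash
python3 - <<'E'
from tgt import *
show(.57-2.5,[573.1,-90,115])
for k in("top","scene"):
    p,d=vision.grab_frame(k)
    b=(280,100,430,210) if k=="top" else (220,130,370,250)
    cv2.imwrite(f"pics/{k}3.png",cv2.resize(p[b[1]:b[3],b[0]:b[2],::-1],None,fx=4,fy=4,interpolation=cv2.INTER_CUBIC))
E
```

```text
t 7.3 pos [571.814 -91.109 114.029] q [-0.464  0.587  1.71   0.566  1.222 -0.42 ] F [-5.743 -2.556  2.88 ] T [-0.398  0.682  0.642] open 11.927089814726381
shift [1.286 1.109 0.971] rotvec [ 0.001 -0.009  0.006]
```

View pics/scene3.png

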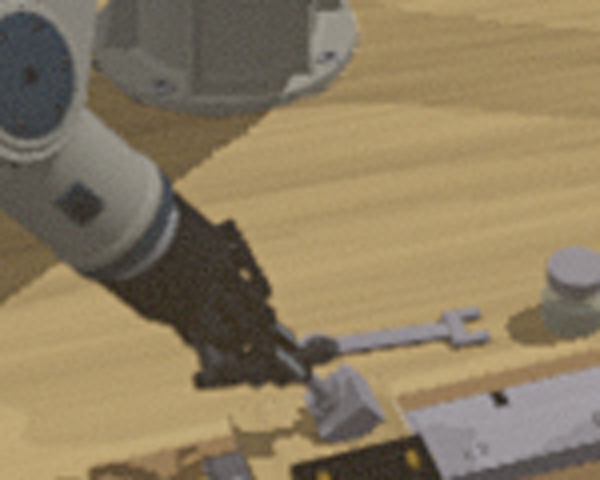

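View pics/top3.png

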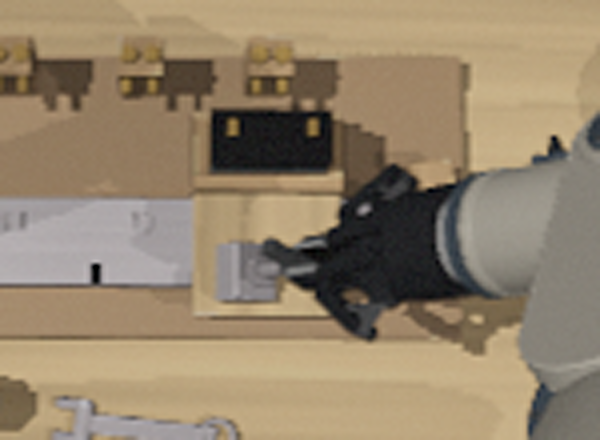

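{"fn": "step_arm", "kwargs": {
  "rows": [
    [0, 4, 0, 0, 0, 0, 5],
    [0, 13, 0, 0, 0, 0, 5],
    [-1, 27, 0, 0, 0, 0, 5],
    [-1, 42, 0, 0, 0, 0, 5],
    [-1, 57, 0, 0, 0, 0, 5],
    [-2, 72, 0, 0, 0, 0, 5],
    [-2, 87, 0, 0, 0, 0, 5],
    [-2, 100, 0, 0, 0, 0, 5]
  ],
  "force": 60
}}

```text
clock: 8.4
eef_pos: [569.6, 9.7, 114.1]
tcp_rot: [1.945, 0.961, 1.602]
contact_force: [-3.4, -9.7, 8.3]
opening: 0.127
```

```bash
cat > look.py <<'E'
from tgt import *
import sys
def look(i):
  for k in("top","scene"):
    p,d=vision.grab_frame(k); cv2.imwrite(f"pics/{k}{i}full.png",p[:,:,::-1])
    b=(260,100,410,210) if k=="top" else (240,150,390,270)
    cv2.imwrite(f"pics/{k}{i}.png",cv2.resize(p[b[1]:b[3],b[0]:b[2],::-1],None,fx=4,fy=4,interpolation=cv2.INTER_CUBIC))
E
python3 - <<'E'
from look import *
show(.57-2.5,[569.4,9,114]); look(4)
E
```

```text
t 8.4 pos [569.57    9.72  114.093] q [-0.316  0.539  1.803  0.64   1.124 -0.352] F [-3.431 -9.708  8.288] T [-1.108  0.392  0.224] open 10.846726331739774
shift [-0.17  -0.72  -0.093] rotvec [ 0.002 -0.009  0.005]
```

View pics/top4.png

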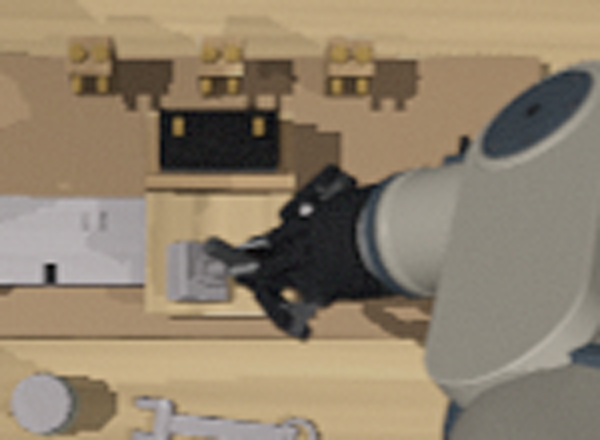

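```bash
cat > batt.py <<'E'
from h import *
def batt(f,lo,hi):
    g=cv2.cvtColor(cv2.imread(f),cv2.COLOR_BGR2GRAY).astype(float)
    out=[]
    for rng in ((lo-12,lo+12,-1),(hi-8,hi+8,1)):
        es=[]
        for v in range(135,142):
            x=np.arange(rng[0],rng[1]); dd=rng[2]*np.gradient(g[v,rng[0]:rng[1]]); dd=np.clip(dd,0,None)
            k=np.argmax(dd); s=slice(max(k-2,0),k+3); es.append((dd[s]*x[s]).sum()/dd[s].sum())
        out.append(np.median(es))
    return out,[plane("top",u,138,107)[:2] for u in out]
E
python3 - <<'E'
from batt import *
print(batt("pics/top0.png",333,363)); print(batt("pics/top4full.png",300,330))
E
```

```text
([np.float64(332.1457286432161), np.float64(362.7603305785124)], [array([656.31866054, -25.27945005]), array([ 658.6832213 , -117.32127943])])
([np.float64(299.1990740740741), np.float64(329.65413533834584)], [array([653.72704975,  73.77564705]), array([656.12434748, -17.78757275])])
```

{"fn": "step_arm", "kwargs": {
  "rows": [
    [0, 0, 0, 0, 0, 0, 10],
    [0, 0, 0, 0, 0, 0, 16],
    [0, 0, 0, 0, 0, 0, 24],
    [0, 0, 0, 0, 0, 0, 32],
    [0, 0, 0, 0, 0, 0, 40],
    [0, 0, 0, 0, 0, 0, 40],
    [0, 0, 0, 0, 0, 0, 40],
    [0, 0, 0, 0, 0, 0, 40]
  ]
}}

```text
clock: 9.5
eef_pos: [569.5, 9.7, 114.1]
tcp_rot: [1.945, 0.962, 1.602]
contact_force: [-0.6, -0.1, -0.1]
opening: 0.467
```

{"fn": "step_arm", "kwargs": {
  "rows": [
    [0, -4, 6, 0, 0, 0, 40],
    [0, -12, 17, 0, 0, 0, 40],
    [0, -23, 33, 0, 0, 0, 40],
    [0, -34, 49, 0, 0, 0, 40],
    [0, -46, 65, 0, 0, 0, 40],
    [0, -57, 82, 0, 0, 0, 40],
    [0, -69, 98, 0, 0, 0, 40],
    [0, -80, 114, 0, 0, 0, 40]
  ]
}}

```text
clock: 10.5
eef_pos: [569.6, -71.1, 229.2]
tcp_rot: [1.944, 0.962, 1.602]
contact_force: [-0.0, -0.3, 0.2]
opening: 0.464
```

{"fn": "step_arm", "kwargs": {
  "rows": [
    [0, -15, 15, 0, 0, 0, 40],
    [-10, -40, 30, 0, 0, 0, 40],
    [-30, -70, 40, 0, 0, 0, 40],
    [-50, -110, 50, 0, 0, 0, 40],
    [-70, -150, 50, 0, 0, 0, 40],
    [-90, -190, 50, 0, 0, 0, 40],
    [-110, -220, 50, 0, 0, 0, 40],
    [-110, -220, 50, 0, 0, 0, 40]
  ]
}}

```text
clock: 11.5
eef_pos: [458.4, -293.3, 279.4]
tcp_rot: [1.946, 0.962, 1.6]
contact_force: [0.9, 0.9, 0.6]
opening: 0.468
```

```bash
python3 - <<'E'
from look import *
from batt import batt
show(.57-2.5,[569.4,9,114]); look(5)
print(batt("pics/top5full.png",300,330))
E
```

```text
t 11.5 pos [ 458.445 -293.309  279.408] q [-0.814  0.44   1.532  0.391  1.642 -0.535] F [0.92  0.894 0.606] T [-0.244 -0.016 -0.003] open 39.949929554128566
shift [ 110.955  302.309 -165.408] rotvec [ 0.003 -0.009  0.008]
([np.float64(298.95098039215685), np.float64(329.34065934065933)], [array([653.707,  74.521]), array([656.1  , -16.845])])
```

View pics/top5.png

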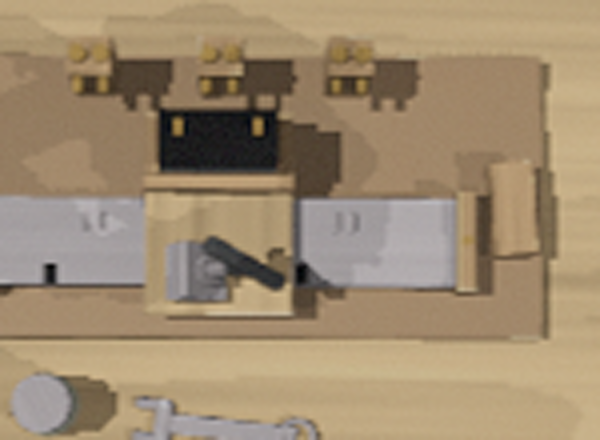

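View pics/scene5.png

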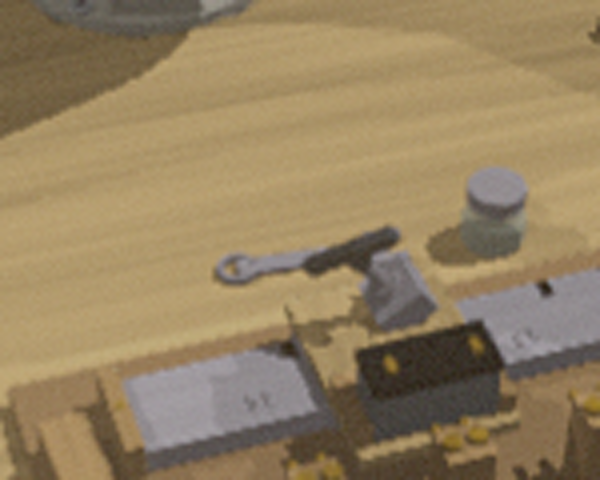

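View pics/scene5full.png

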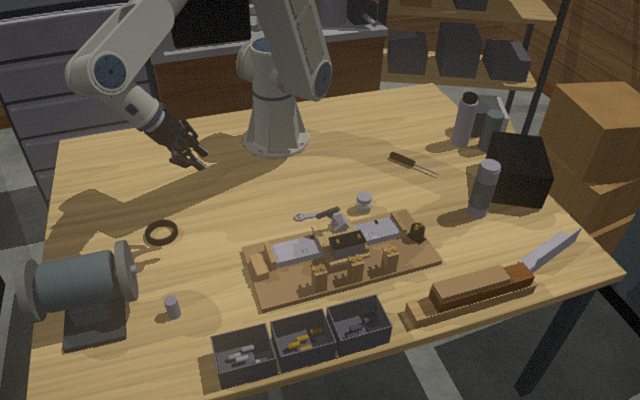

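```bash
python3 - <<'E'
from bar import *
from tgt import e1,e2
from scipy.optimize import brentq
P=np.array([570.9,6.5,120])
for nm,A,B in(("top",(205,243),(283,283)),("scene",(310,267),(397,235))):
    o=(260,100) if nm=="top" else (240,150)
    d=(np.array(B)-A)/4.
    def f(a):
        b=np.cos(a)*e1+np.sin(a)*e2; p=proj(nm,[P-30*b,P+30*b]); D=p[1]-p[0]; return D[0]*d[1]-D[1]*d[0]
    a=brentq(f,.6,1.9); print(nm,"a",a,"q",.9-a+np.pi)
a=cv2.imread("pics/top0.png");b=cv2.imread("pics/top5full.png");a2=cv2.imread("pics/scene0.png");b2=cv2.imread("pics/scene5full.png")
for n,x,y in(("top",a,b),("scene",a2,b2)):
    m=(cv2.absdiff(x,y).max(2)>45).astype(np.uint8); m=cv2.morphologyEx(m,cv2.MORPH_OPEN,np.ones((2,2)))
    N,l,s,c=cv2.connectedComponentsWithStats(m); print(n,[q.tolist() for q in s[1:] if q[4]>8])
E
```

```text
top a 1.2371313268538904 q 2.8044613267359026
scene a 1.1848165726255129 q 2.85677608096428
top [[300, 128, 33, 17, 507], [334, 128, 43, 50, 1040], [334, 145, 13, 18, 90], [306, 150, 27, 27, 390], [298, 155, 6, 18, 79], [341, 160, 7, 7, 28], [575, 162, 48, 22, 644], [333, 165, 14, 15, 110], [304, 167, 2, 6, 12], [568, 172, 6, 16, 64], [366, 174, 10, 7, 63], [363, 177, 277, 215, 17939], [523, 177, 44, 12, 210], [315, 179, 6, 2, 12], [452, 217, 24, 17, 194], [556, 234, 3, 3, 9], [542, 273, 20, 9, 84], [540, 282, 4, 9, 24], [336, 287, 185, 113, 11738], [280, 294, 57, 29, 520], [522, 297, 4, 4, 11], [246, 321, 46, 50, 1015], [362, 327, 5, 6, 14], [283, 342, 20, 12, 123], [291, 370, 37, 30, 405], [258, 372, 43, 28, 440], [590, 378, 8, 15, 35], [297, 389, 5, 5, 16], [486, 389, 29, 11, 204], [572, 392, 16, 8, 62], [594, 393, 3, 3, 9]]
scene [[35, 0, 61, 15, 410], [97, 0, 25, 6, 110], [125, 0, 4, 3, 12], [68, 0, 120, 92, 4252], [231, 0, 24, 18, 218], [309, 0, 11, 23, 85], [55, 10, 45, 8, 107], [300, 10, 7, 8, 22], [251, 17, 7, 9, 50], [34, 18, 5, 3, 12], [41, 19, 8, 7, 31], [239, 19, 11, 14, 79], [304, 30, 19, 9, 118], [250, 32, 15, 21, 134], [247, 36, 4, 4, 12], [319, 44, 14, 26, 165], [238, 54, 4, 5, 17], [315, 55, 4, 4, 12], [93, 73, 3, 6, 12], [307, 74, 10, 15, 79], [81, 79, 7, 7, 30], [75, 84, 5, 4, 14], [80, 85, 11, 12, 60], [128, 87, 32, 33, 463], [86, 95, 7, 7, 35], [65, 97, 19, 7, 86], [316, 99, 5, 4, 13], [296, 101, 18, 10, 114], [70, 106, 4, 5, 10], [87, 111, 4, 3, 10], [138, 113, 71, 58, 1823], [74, 114, 6, 4, 14], [227, 131, 14, 6, 56], [71, 138, 6, 5, 21], [270, 150, 21, 6, 101], [271, 159, 16, 9, 74], [50, 171, 148, 47, 1820], [43, 182, 202, 82, 3408], [318, 208, 27, 21, 175], [284, 217, 29, 19, 218], [320, 225, 47, 26, 713], [275, 237, 47, 25, 686], [130, 246, 33, 15, 197], [331, 248, 39, 13, 222], [136, 259, 25, 14, 126], [277, 261, 36, 24, 484], [325, 264, 5, 3, 15], [330, 265, 18, 9, 95]]
```

```bash
python3 -c "
from rig import order
print(order.sign_off())"
```

```text
the job is handed in; nothing more can be done
None
```

The lock is loosened, the sled sits at the middle station, and I handed the job in at 11.5 s on the clock. No verdict was reported.

- **Loosening:** I gripped the T-handle and turned it about 2.5 rad clockwise. Both cameras then put the handle at about 2.80 to 2.86 rad, from about 0.3 to 0.4 at the start. That is more than the third of a turn asked for (2.09 rad) and past the pin release at 1.6 rad. I left it loose.
- **Sliding:** I pulled the sled 100 mm along the rail by the handle, released it and backed the arm away. While still gripped, the sled measured about 0.7 mm short. After release it measured 100 mm of travel, to within about 0.5 mm, so the detent appears to have drawn it in. The click itself I could only judge from that position.
- **Other objects:** Comparing the pictures before and after showed nothing I took for a moved bystander. The changes were in the sled, the arm and what looks like the arm's shadow. The tool felt no more than about 13 N at the readings between moves.
- **Disagreements:** The two cameras differed by about 0.1 rad on the starting handle angle. The automatic colour mask in the scene camera gave a handle centre about 3 mm too low (115 mm instead of 118), so I used the hand-picked point, which agreed with the sled's geometry.

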